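# Hardness reading on a stone core

## Robot

A 7-joint arm with a two-finger parallel gripper is mounted at the origin on the work surface. World frame = base frame: x ahead of the robot, y to its left, z up, the work surface at z = 0. Lengths are in m, angles in degrees, forces in N, time in s.
With the tool pointing down it reaches from about 0.4 to 0.875 m from the base axis. Payload 4.4 kg.
Tool frame: the origin (TCP) lies at the very end of the fingers, on their centre line; the grasp point (between the pads) lies 19 mm behind it; z points along the fingers, y is the line along which they close (so a half turn about z gives the same grasp; the last joint's range is limited). The gripper opens to 85 mm and grips with 20 to 120 N. Pads are 22 mm wide; open, the fingers measure 114 mm over their backs; the gripper's body (76 mm by 85 mm) begins 54 mm behind the grasp point. The pads swing forward as they close: fully open they stand 13 mm farther back than shut.
Start: joints at [73.465, 36.005, 2.206, 86.941, -1.547, 57.084, -1.146], TCP at [0.144, -0.634, 0.231] pointing down, gripper open.
Joint ranges: [-175.42, 175.42], [-21.48, 121.26], [-71.46, 75.88], [10.55, 141.38], [-63.04, 243.04], [13.31, 113.54], [-168.57, 168.57]. Speed limits (degrees/s): [147.25, 147.25, 180, 180, 180, 180, 180].

## Interface

Orientations are given as [roll, pitch, yaw] about the fixed x, y, z axes, in that order (R = Rz(yaw) Ry(pitch) Rx(roll)).
In Python, from station import ctrl gives the robot as it stands. The module is installed in compiled form; this text tells all that it offers.
- The arm moves only by the shell command python3 -m creep 'ROWS' [FORCE]. ROWS is JSON, a list of rows, each a list of 7 numbers: the opening, from 0 (shut) to 1 (fully open), then the shift along the tool's x, y, z in mm, then the turn, a rotation vector about the tool's x, y, z in rad. In form: [[fingers, tx, ty, tz, wx, wy, wz], ...]. A call has 1 to 20 rows; each row is the pose to reach, as a shift and turn from the pose commanded when the call began, along the tool's axes at that moment; what a row does not reach only later rows make up. A row lasts 1/8 s, in which the tool goes at most 62.5 mm and 10.7 degrees, less where a joint would pass 70% of its speed; a pose out of reach is approached as far as the arm can. A call with a gripper value outside its range is refused whole. The fingers move at their own pace and stop on an object; FORCE is the grip in N (left out, the last holds). Time passes only in rows, so rows that repeat a pose let the fingers close. It gives the time, the measured TCP pose, the force, the opening and the grip force at its end, in the units of the state.
- ctrl.read_state(): the state, without advancing time (a new reading comes with each control period).
- ctrl.snapshot(name): name is "side" or "top"; returns (picture, depth): 480x640x3 uint8, red, green, blue; 480x640 float32, m along the optical axis (not along the pixel's ray), 0 where there is no reading.
- ctrl.get_calibration(name): a dict with "camera_matrix" (3x3 intrinsics, pixels), "dist_coeffs" ([k1, k2, p1, p2, k3] as OpenCV has them; the pictures are not rectified), "R" (3x3) and "t" (3): a world point X has camera coordinates R X + t. Camera axes: x right, y down, z forward; pixel columns grow to the right and rows downward; lengths in m; the calibration is good to about 2 mm. A picture is of the moment at which its call begins. get_calibration takes no time and is no camera call.
- ctrl.hand_in(): hands the job in; it is judged then, once.
The state is a dict: "time": time; "joints": joint angles; "qd": joint speeds; "joint_torque": joint torques, N m; "ee_pos": TCP position; "tcp_rot": TCP orientation; "contact_force": force on the tool from outside, world axes, zero at the start; "wrist_torque": the same for the moment, N m; "gripper_width": opening from 0.0 (shut) to 1.0 (fully open); "finger_force": force on a finger pad.
Only numpy, scipy, OpenCV 4.12 (cv2) and the standard library are available. Lean on these libraries where they do the work, as an engineer would, in place of code of your own. Each camera call takes 0.05 s, during which the arm holds its last target. There are 200 camera calls.

## Task

Lower the stone core with the charcoal ring into the bore of the steel support block, ring face up, and let go of it. Then take the hardness tester from its stand, set its foot down inside the ring and hold it there upright, pressed lightly so that its spring barrel is about half way in; finish while still holding it so, and leave everything else on the bench where it is.

Things in the scene. Friction and masses are not known exactly. Their poses are not given: they have to be found in the camera images.
- core: pale limestone drill core, an upright cylinder 44 mm in diameter and 50 mm high, standing in the wooden tray between two unmarked cores or at either end; origin at the centre of its underside, z up. Its upper face carries the charcoal ring; the lower edge has a 3 mm bevel. About 0.18 kg
- core_spot (a point): centre of the charcoal ring (21 mm in diameter, drawn line 1.4 mm wide) on the core's upper face: on that face, 6 mm from the core's axis along the core's x
- tray: shallow wooden tray 75 x 270 mm with walls 16 mm high and 6 mm thick (floor about 6 mm thick), fixed; its three cores stand 90 mm apart along its long axis (y); origin at the centre of its underside
- block: heavy steel support block 120 x 120 x 40 mm, fixed to the bench, with one round blind bore in the middle of its top, 47 mm in diameter and 16 mm deep with a 2 mm chamfer; origin at the centre of its underside, z up. The seated core stands 34 mm above the block's top
- block_bore (a point): centre of the bore's mouth, at the height of the block's top (40 mm above the bench)
- stand: grey plastic tester stand, fixed, base 130 x 100 mm; its trough leans 30 degrees from vertical, top towards the stand's -x. The tester's foot rests 30 mm above the bench and 30 mm towards +x from the stand's origin (on the bench). Cheeks beside the tester reach 72 mm up it, a narrow rest behind it 115 mm; above the cheeks its narrow sides are free. Draw it out along its length
- tester: pen-shaped rebound hardness tester, 150 mm long, 0.19 kg: black body 20 mm (x) by 40 mm (y), 42 to 150 mm along the pen; below it a steel spring barrel 14 mm in diameter. Origin at the foot of the unpressed barrel, z along the pen from foot to top, screen on +x; lies in the stand screen up. Can be gripped across its 40 mm width (y), about 115 mm from the foot
- tester_foot (a point): centre of the barrel's flat foot (14 mm in diameter), moves with the barrel
- tester_barrel (a joint): how far the spring barrel is pushed into the tester, in m: 0 is out, 0.012 fully in. The spring starts at 3 N and adds 0.5 N per mm: 6 N half way in, 9 N fully in
- short_core: unmarked core, 44 mm in diameter, 38 mm high, in the tray: leave
- long_core: unmarked core, 44 mm in diameter, 64 mm high, in the tray: leave
- chisel: steel stone chisel about 180 mm long, lying on the bench: leave
- hammer: hammer lying on the bench: leave
- brush: brush lying on the bench: leave
- cup: upturned white plastic cup, 82 mm in diameter, 88 mm high: leave
- jar: jar with a steel lid, 64 mm in diameter, 85 mm high: leave
There are look-alikes about, which are no part of the job. What is shaped like the tester but blue or red is not meant.

How it is judged (in metres and radians):
On the way:
1. the ringed core sits down in the bore of the steel block, ring face up, and has been let go (horizontal distance between core and block_bore below 0.004 m and z of core in the frame of block below 0.0275 m and angle between core's own z axis and vertical below 0.06 rad and contact force between the fingers and core below 0.1 N), for 0.2 s.
At the end, for the whole second after the job is handed in: Core down in the bore (within 3.5 mm of its floor, 3.4 degrees of upright, ring up). Tester still gripped, at rest, clear of the block, within 5 degrees of upright, its foot within 4 mm of the ring's centre, barrel 3 to 9 mm in, pressing on the core with 2.5 to 10 N (horizontal distance between core and block_bore below 0.004 m and z of core in the frame of block below 0.0275 m and angle between core's own z axis and vertical below 0.06 rad and horizontal distance between tester_foot and core_spot below 0.004 m and angle between tester's own z axis and vertical below 0.087 rad and value of joint tester_barrel between 0.003 and 0.009 m and contact force between tester and core between 2.5 and 10 N and contact force between the fingers and tester above 4 N and contact force between tester and block below 0.1 N and linear speed of tester below 0.02 m/s); the arm keeps its last pose, push and grip.
It fails at once if the tester is pressed hard on the core (over 15 N) (contact force between tester and core above 15 N).
It fails at once if the core is dropped from above the block (let go with its underside more than 6 mm over the block's top) (horizontal distance between core and block_bore below 0.06 m and z of core in the frame of block above 0.046 m and contact force between the fingers and core below 0.02 N).
It fails at once if another thing on the bench is moved by more than 20 mm (distance of any of short_core, long_core, chisel, hammer, brush, cup, jar from where it was at the start of the episode above 0.02 m).
It also fails if it takes over 48 s, if anything falls off the work surface, if the arm or the gripper's body presses on something with over 40 N, if the wrist force passes 120 N, or if a joint passes its speed limit or range.

## Working session

There is one attempt and no reset: what is moved stays moved. The work goes in short steps, Python scripts to look and compute and a shell command to move; the robot and the scene stay as the last step left them, time stands still between calls to the robot, and variables do not carry over. Pictures are saved under pics/ and viewed, at most 10 in all, crops included, and the job is handed in when it is done.

```bash
mkdir -p pics; cat > h.py <<'E'
import numpy as np, cv2
from station import ctrl
def snap(n):
    im,d=ctrl.snapshot(n); np.savez(f'{n}.npz',im=im,d=d); return im,d
def load(n):
    z=np.load(f'{n}.npz'); return z['im'],z['d']
def cloud(n,d):
    c=ctrl.get_calibration(n); K=np.array(c['camera_matrix']);D=np.array(c['dist_coeffs'])
    R=np.array(c['R']);t=np.array(c['t'])
    v,u=np.mgrid[0:480,0:640]
    p=cv2.undistortPoints(np.stack([u.ravel(),v.ravel()],1).astype(np.float64)[:,None],K,D)[:,0]
    X=np.c_[p,np.ones(len(p))]*d.reshape(-1,1)
    W=(X-t)@R; W[d.ravel()<=0]=np.nan
    return W.reshape(480,640,3)
E
python3 - <<'E'
from h import *
for n in('side','top'):
    im,d=snap(n); cv2.imwrite(f'pics/{n}0.png',im[:,:,::-1])
    c=ctrl.get_calibration(n);print(n,-np.array(c['R']).T@c['t'])
print(ctrl.read_state())
E
```

```text
side [ 0.10394582 -0.62414147  0.99657021]
top [0.32735267 0.15739704 1.46721808]
{'time': 0.1, 'joints': array([73.46461001, 36.0542241 ,  2.20449256, 86.9900877 , -1.54625389,
       57.08433374, -1.14507928]), 'qd': array([ 0.09375542, -0.17509715,  0.10568659, -0.04834476,  0.02926287,
       -0.00159732,  0.04464334]), 'joint_torque': array([ 2.51266734e-03, -5.64529288e+01,  1.23014543e+00, -1.93971634e+01,
        1.12073580e-02,  5.42400288e-03, -1.97581591e-05]), 'ee_pos': array([ 0.14350722, -0.63338416,  0.23047576]), 'tcp_rot': array([-1.79901115e+02,  2.68648112e-03,  1.27651385e+01]), 'contact_force': array([-0.46399583, -0.48449425, -0.11391245]), 'wrist_torque': array([ 0.03148382, -0.00024092,  0.04677771]), 'finger_force': 0.0, 'gripper_width': 0.9990099422881692}
```

View pics/top0.png

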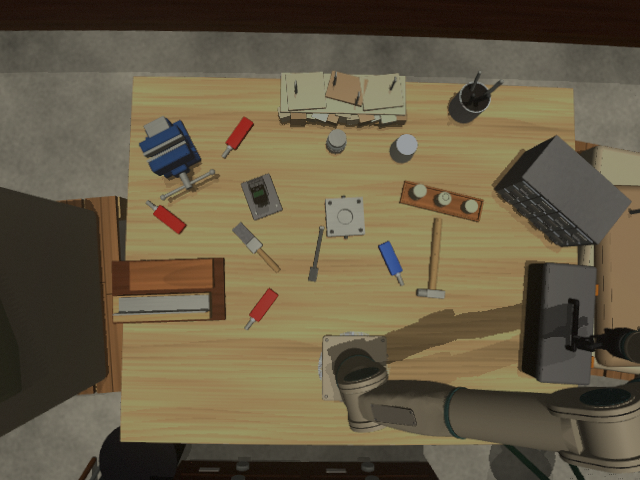

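View pics/side0.png

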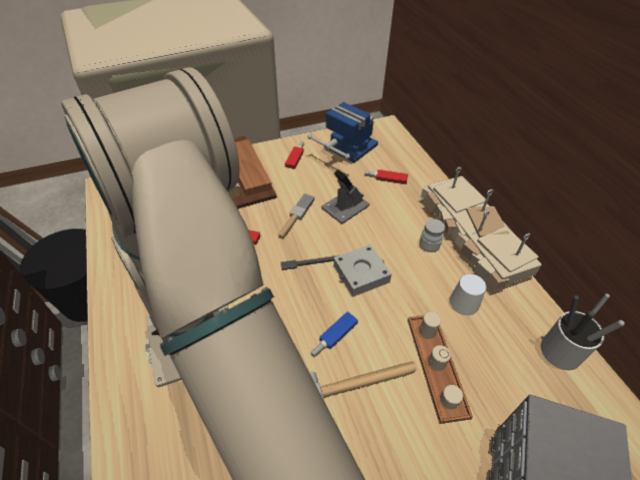

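The top view shows the tray with cores at (419,191), (445,199) and (471,206), the block bore at (345,216), and the stand with the black tester at (262,195). In the side view the ring appears on the middle core at (441,356).
Candidates for the core (top view): (419,191), (445,199), (471,206); I pick the middle one. Candidates for the tester: black in stand (262,195), blue pen (391,262), red pens (237,138), (166,217), (262,308); I pick the black one. Next, a close crop to check both.

```bash
python3 - <<'E'
from h import *
a,d=load('top');b,ds=load('side')
r=lambda x,w,h:cv2.resize(x,(w,h),interpolation=cv2.INTER_CUBIC)
o=np.zeros((600,800,3),np.uint8)
o[:300,:400]=r(a[170:230,400:480],400,300);o[:300,400:]=r(b[300:420,390:550],400,300)
o[300:,:400]=r(a[160:235,220:320],400,300);o[300:,400:]=r(b[160:235,300:400],400,300)
cv2.imwrite('pics/crop.png',o[:,:,::-1])
W=cloud('top',d);S=cloud('side',ds)
for n,p in dict(c1=(419,191),c2=(445,199),c3=(471,206),bore=(345,216),blk=(345,203),tst=(262,193),jar=(336,140),cup=(406,147),table=(300,180)).items(): print(n,W[p[1],p[0]].round(4))
for n,p in dict(c1=(431,320),c2=(441,356),c3=(453,397),bore=(363,267),tst=(345,180),blk=(363,287)).items(): print('s',n,S[p[1],p[0]].round(4))
# fits
def circ(P):
    (c,rad)=cv2.minEnclosingCircle((P[:,:2]*1000).astype(np.float32)); return np.array(c)/1000,rad
for nm,C in(('top',W),('side',S)):
  for k,(x,y) in enumerate([W[191,419,:2],W[199,445,:2],W[206,471,:2]]):
    m=(np.hypot(C[...,0]-x,C[...,1]-y)<.035)
    z=np.nanpercentile(C[...,2][m],93); mm=m&(abs(C[...,2]-z)<.006)&(C[...,2]>.03); P=C[mm]
    print(nm,k,z.round(4),len(P),circ(P),np.median(P[:,:2],0).round(4))
  x,y=W[216,345,:2]; m=(abs(C[...,0]-x)<.09)&(abs(C[...,1]-y)<.09)&(abs(C[...,2]-.04)<.006); P=C[m]
  q=cv2.minAreaRect((P[:,:2]*1000).astype(np.float32)); print(nm,'block',q,np.median(P[:,2]))
E
```

```text
c1 [ 0.5654 -0.1895  0.0712]
c2 [ 0.5445 -0.2778  0.0534]
c3 [ 0.5254 -0.3662  0.0422]
bore [0.4874 0.0386 0.0229]
blk [0.5271 0.0406 0.0401]
tst [0.5372 0.2942 0.1471]
jar [0.7182 0.0746 0.0841]
cup [ 0.7003 -0.1444  0.0879]
table [ 0.606   0.186  -0.0009]
s c1 [ 0.5626 -0.1969  0.0684]
s c2 [ 0.5407 -0.2852  0.0575]
s c3 [ 0.5202 -0.3761  0.0451]
s bore [0.4902 0.0421 0.0246]
s tst [0.5279 0.2812 0.1431]
s blk [ 0.4628 -0.0194  0.0219]
top 0 0.0717 138 (array([ 0.56715601, -0.19248657]), 21.688854217529297) [ 0.5671 -0.1919]
top 1 0.0583 124 (array([ 0.5468819 , -0.27244299]), 22.243186950683594) [ 0.5473 -0.2733]
top 2 0.046 118 (array([ 0.52522449, -0.36571518]), 22.621858596801758) [ 0.5246 -0.3657]
top block ((479.87384033203125, 40.215633392333984), (128.80255126953125, 120.49978637695312), 4.185294151306152) 0.039296561735740324
side 0 0.0722 226 (array([ 0.56543427, -0.19472186]), 22.37322425842285) [ 0.565  -0.1957]
side 1 0.0581 255 (array([ 0.54503516, -0.27787451]), 22.783687591552734) [ 0.5438 -0.2787]
side 2 0.0462 301 (array([ 0.5238194 , -0.36819257]), 22.35791778564453) [ 0.5234 -0.3693]
side block ((483.2642517089844, 39.774742126464844), (123.62369537353516, 124.63911437988281), 3.679649591445923) 0.04097229147040566
```

View pics/crop.png

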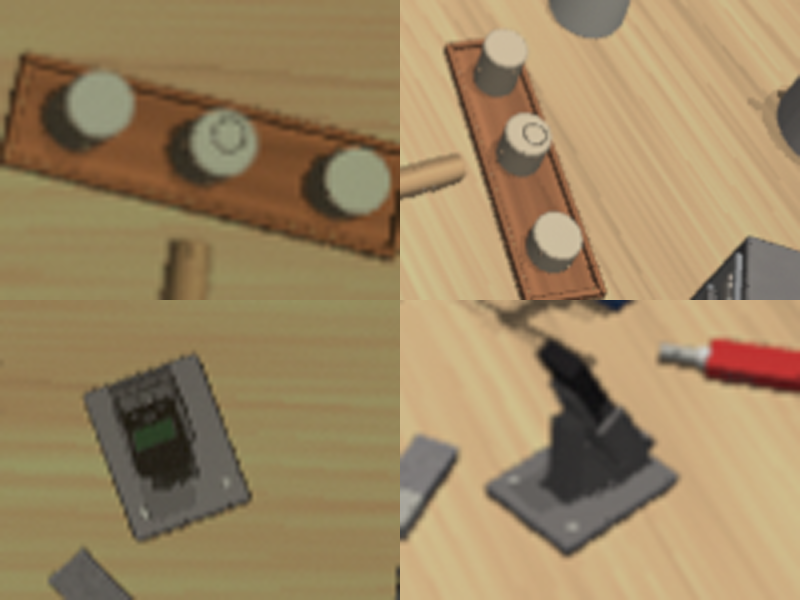

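The crops confirm the choice: the ring is clear on the middle core (crop ~(228,132), top view (445.6,196.4)), and the black tester with the green screen leans in the stand at top view (259,193). Next I fit precise positions.

```bash
cat >> h.py <<'E'
from scipy.optimize import least_squares
from scipy.spatial.transform import Rotation as Ro
def cal(n):
    c=ctrl.get_calibration(n); return [np.array(c[k],float) for k in('camera_matrix','dist_coeffs','R','t')]
def onplane(n,px,z):
    K,D,R,t=cal(n); p=cv2.undistortPoints(np.array(px,float).reshape(-1,1,2),K,D)[:,0]
    ray=np.c_[p,np.ones(len(p))]@R; C=-R.T@t
    return C+ray*((z-C[2])/ray[:,2])[:,None]
def proj(n,X):
    K,D,R,t=cal(n); return cv2.projectPoints(np.array(X,float).reshape(-1,1,3),cv2.Rodrigues(R)[0],t,K,D)[0][:,0]
def discfit(n,im,c,z,r,rng=8):
    """centre of a disc edge of known radius r at height z: maximise radial gradient of brightness"""
    g=cv2.GaussianBlur(cv2.cvtColor(im,cv2.COLOR_RGB2GRAY).astype(np.float32),(0,0),.7)
    a=np.linspace(0,2*np.pi,120,endpoint=False); U=np.c_[np.cos(a),np.sin(a),0*a]
    def s(P):
        q=proj(n,P).astype(np.float32); return cv2.remap(g,q[:,0],q[:,1],cv2.INTER_LINEAR)[:,0] if 0 else cv2.remap(g,q[None,:,0],q[None,:,1],cv2.INTER_LINEAR)[0]
    best=[]
    for dx in np.arange(-rng,rng+.1,.5):
        for dy in np.arange(-rng,rng+.1,.5):
            o=np.array([c[0]+dx/1e3,c[1]+dy/1e3,z])
            e=s(o+U*(r-.0025))-s(o+U*(r+.0025)); best.append((abs(np.clip(e,-40,40).sum()) if 1 else 0,dx,dy))
    b=max(best); return np.array([c[0]+b[1]/1e3,c[1]+b[2]/1e3]),b[0]/120
def go(p,R):
    """tool-frame shift (mm) and rotvec from the present pose"""
    s=ctrl.read_state(); R0=Ro.from_euler('xyz',s['tcp_rot'],degrees=True)
    return ((R0.inv().apply(np.array(p)-s['ee_pos']))*1e3).round(1),(R0.inv()*R).as_rotvec().round(3)
E
python3 - <<'E'
from h import *
from h import *
out={}
for n in('top','side'):
    im,d=load(n)
    print(n,'core',discfit(n,im,(.546,-.275),.056,.022),'bore',discfit(n,im,(.482,.040),.040,.0245),
     'short',discfit(n,im,(.5245,-.367),.044,.022),'long',discfit(n,im,(.566,-.1935),.070,.022))
    W=cloud(n,d)
    m=(np.hypot(W[...,0]-.53,W[...,1]-.28)<.12)
    im2=im.astype(int); sat=im2.max(2)-im2.min(2)
    b=m&(sat<30)&(W[...,2]>-.01); 
    k=cv2.morphologyEx(b.astype(np.uint8),cv2.MORPH_OPEN,np.ones((3,3)))
    nl,L,st,ce=cv2.connectedComponentsWithStats(k); i=1+st[1:,4].argmax()
    b=L==i; P=W[b]; P0=P[P[:,2]<.03]
    print(n,'stand',len(P),cv2.minAreaRect((P0[:,:2]*1000).astype(np.float32)),np.median(P0[:,2]))
    dark=b&(im2.max(2)<60)&(W[...,2]>.09); T=W[dark]
    print(' tester pts',len(T),T.mean(0).round(4),T[T[:,2].argmax()].round(4),'vecs',np.linalg.svd(T-T.mean(0))[2].round(3).tolist())
E
```

```text
Traceback (most recent call last):
  File "h.py", line 35, in discfit
    e=s(o+U*(r-.0025))-s(o+U*(r+.0025)); best.append((abs(np.clip(e,-40,40).sum()) if 1 else 0,dx,dy))
                       ~^^^^^^^^^^^^^^^
  File "h.py", line 30, in s
    q=proj(n,P).astype(np.float32); return cv2.remap(g,q[:,0],q[:,1],cv2.INTER_LINEAR)[:,0] if 0 else cv2.remap(g,q[None,:,0],q[None,:,1],cv2.INTER_LINEAR)[0]
      ~~~~^^^^^
  File "h.py", line 24, in proj
    K,D,R,t=cal(n); return cv2.projectPoints(np.array(X,float).reshape(-1,1,3),cv2.Rodrigues(R)[0],t,K,D)[0][:,0]
            ~~~^^^
  File "h.py", line 18, in cal
    c=ctrl.get_calibration(n); return [np.array(c[k],float) for k in('camera_matrix','dist_coeffs','R','t')]
ValueError: time passes only in moves, steps and waits
```

```bash
python3 - <<'E'
s=open('h.py').read()
s=s.replace("    c=ctrl.get_calibration(n); return [np","    import os,pickle;f=f'{n}.pkl'\n    if not os.path.exists(f): pickle.dump(ctrl.get_calibration(n),open(f,'wb'))\n    c=pickle.load(open(f,'rb')); return [np")
s=s.replace("    c=ctrl.get_calibration(n); K=np.array(c['camera_matrix']);D=np.array(c['dist_coeffs'])\n    R=np.array(c['R']);t=np.array(c['t'])","    K,D,R,t=cal(n)")
s=s.replace("cv2.remap(g,q[:,0],q[:,1],cv2.INTER_LINEAR)[:,0] if 0 else ","")
open('h.py','w').write(s)
E
cat > m.py <<'E'
from h import *
for n in('top','side'):
    im,d=load(n)
    print(n,'core',discfit(n,im,(.546,-.275),.056,.022),'bore',discfit(n,im,(.482,.040),.040,.0245),
     'short',discfit(n,im,(.5245,-.367),.044,.022),'long',discfit(n,im,(.566,-.1935),.070,.022))
    W=cloud(n,d)
    m=(np.hypot(W[...,0]-.53,W[...,1]-.28)<.12)
    im2=im.astype(int); sat=im2.max(2)-im2.min(2)
    b=m&(sat<30)&(W[...,2]>-.01)
    k=cv2.morphologyEx(b.astype(np.uint8),cv2.MORPH_OPEN,np.ones((3,3)))
    nl,L,st,ce=cv2.connectedComponentsWithStats(k); i=1+st[1:,4].argmax()
    b=L==i; P=W[b]; P0=P[P[:,2]<.03]
    print(n,'stand',len(P),cv2.minAreaRect((P0[:,:2]*1000).astype(np.float32)),np.median(P0[:,2]))
    dark=b&(im2.max(2)<60)&(W[...,2]>.09); T=W[dark]
    print(' tester pts',len(T),T.mean(0).round(4),T[T[:,2].argmax()].round(4),'vecs',np.linalg.svd(T-T.mean(0))[2].round(3).tolist())
E
python3 m.py
```

```text
top core (array([ 0.547, -0.274]), np.float32(34.66132)) bore (array([0.486 , 0.0395]), np.float32(9.2935705)) short (array([ 0.5265, -0.3655]), np.float32(38.687008)) long (array([ 0.567, -0.191]), np.float32(33.103127))
top stand 1202 ((549.0816040039062, 311.374267578125), (132.303955078125, 99.95842742919922), 21.565587997436523) 0.011623498686071793
 tester pts 180 [0.5316 0.3033 0.1392] [0.5075 0.3118 0.1667] vecs [[-0.554, -0.202, 0.807], [0.308, -0.951, -0.026], [-0.773, -0.235, -0.589]]
side core (array([ 0.545, -0.278]), np.float32(32.99075)) bore (array([0.483 , 0.0375]), np.float32(22.41556)) short (array([ 0.524 , -0.3685]), np.float32(40.0)) long (array([ 0.564 , -0.1965]), np.float32(22.40854))
side stand 1158 ((544.9442138671875, 306.27203369140625), (129.74908447265625, 97.56732177734375), 21.072086334228516) 0.012888486743917014
 tester pts 189 [0.5273 0.2901 0.1319] [0.5086 0.2999 0.1685] vecs [[0.399, 0.043, -0.916], [-0.709, 0.648, -0.279], [-0.582, -0.76, -0.289]]
```

```bash
python3 - <<'E'
from h import *
im,d=load('top');W=cloud('top',d)
for n,(x0,x1,y0,y1) in dict(blackbox=(525,595,262,383),greybox=(497,628,140,245),hammer=(415,446,217,300)).items():
    P=W[y0:y1,x0:x1].reshape(-1,3);P=P[P[:,2]>.012];print(n,np.nanmin(P,0).round(3),np.nanmax(P,0).round(3),np.nanpercentile(P[:,2],[50,90]).round(3))
P=W[210:235,430:445].reshape(-1,3);P=P[P[:,2]>.012];print('handle end',P[P[:,0]>.47].max(0))
R=Ro.from_euler('xyz',[180,0,76.5],degrees=True)
s=ctrl.read_state();print(go([s['ee_pos'][0],s['ee_pos'][1],.36],R),go([.546,-.276,.15],R))
E
```

```text
blackbox [-0.017 -0.724  0.012] [ 0.348 -0.54   0.351] [0.128 0.134]
greybox [ 0.402 -0.783  0.012] [ 0.72  -0.457  0.208] [0.197 0.201]
hammer [ 0.228 -0.284  0.012] [ 0.487 -0.197  0.035] [0.023 0.027]
handle end [ 0.51397788 -0.25460963  0.03012439]
(array([  -0. ,   -0.2, -129.5]), array([-2.000e-03, -1.000e-03, -1.112e+00])) (array([ 471.5, -259.5,   80.9]), array([-2.000e-03, -1.000e-03, -1.112e+00]))
```

```bash
python3 -m creep '[[0.7,120,-66,-20,0,0,-0.3],[0.7,180,-100,-20,0,0,-0.5],[0.7,236,-130,-20,0,0,-0.7],[0.7,290,-160,0,0,0,-0.85],[0.7,345,-190,0,0,0,-1.0],[0.7,400,-220,20,0,0,-1.112],[0.7,440,-243,50,0,0,-1.112],[0.7,471.5,-259.5,80,0,0,-1.112],[0.7,471.5,-259.5,80,0,0,-1.112],[0.7,471.5,-259.5,80,0,0,-1.112],[0.7,471.5,-259.5,80,0,0,-1.112]]' 20; python3 - <<'E'
from h import *
s=ctrl.read_state();print(s['ee_pos'],s['tcp_rot'],s['joints'].round(1),go([.546,-.276,.030],Ro.from_euler('xyz',[180,0,76.5],degrees=True)))
E
```

```text
time: 1.48
ee_pos: [0.5455, -0.277, 0.1509]
tcp_rot: [-179.9, 0.0, 76.5]
contact_force: [-0.5, -0.1, -0.3]
gripper_width: 0.699
finger_force: 0.0
[ 0.54552377 -0.27703088  0.15086528] [-1.79918651e+02  3.44434424e-02  7.64853249e+01] [ 32.9  38.8 -14.   97.5  12.4  45.4  -0.4] (array([  1.2,   0.4, 120.9]), array([-0.001,  0.001, -0.   ]))
```

```bash
python3 -m creep '[[0.7,1,0,40,0,0,0],[0.7,1,0,75,0,0,0],[0.7,1,0,100,0,0,0],[0.7,1,0,115,0,0,0],[0.7,1,0,120,0,0,0],[0.3,1,0,120,0,0,0],[0.3,1,0,120,0,0,0],[0.3,1,0,120,0,0,0],[0.3,1,0,120,0,0,0],[0.3,1,0,120,0,0,0],[0.3,1,0,120,0,0,0]]' 20
python3 -c "
from h import *
print(ctrl.read_state()['contact_force'],ctrl.read_state()['ee_pos'])"
```

```text
time: 2.85
ee_pos: [0.5468, -0.276, 0.032]
tcp_rot: [179.9, 0.0, 76.5]
contact_force: [-0.8, 0.3, 6.0]
gripper_width: 0.509
finger_force: 21.2
[-0.82649799  0.34047701  5.98231289] [ 0.54678802 -0.27595855  0.03202721]
```

```bash
python3 -m creep '[[0.7,0,0,0,0,0,0],[0.7,0,0,0,0,0,0],[0.7,0,0,0,0,0,0],[0.7,0,0,0,0,0,0.18],[0.7,0,0,0,0,0,0.36],[0.7,0,0,0,0,0,0.54],[0.7,0,0,0,0,0,0.72],[0.7,0,0,0,0,0,0.9],[0.7,0,0,0,0,0,1.08],[0.7,0,0,0,0,0,1.26],[0.7,0,0,0,0,0,1.44],[0.7,0,0,0,0,0,1.571],[0.7,0,0,0,0,0,1.571],[0.3,0,0,0,0,0,1.571],[0.3,0,0,0,0,0,1.571],[0.3,0,0,0,0,0,1.571],[0.3,0,0,0,0,0,1.571],[0.3,0,0,0,0,0,1.571],[0.3,0,0,0,0,0,1.571]]' 30
python3 -m creep '[[0.3,0,0,-25,0,0,0],[0.3,0,0,-60,0,0,0],[0.3,0,0,-100,0,0,0],[0.3,0,0,-100,0,0,0],[0.3,0,0,-100,0,0,0]]'
python3 - <<'E'
from h import *
s=ctrl.read_state();print(s['ee_pos'],s['tcp_rot'],s['joints'].round(1),s['contact_force'])
for n in('top','side'):
    im,d=snap(n); print(n,discfit(n,im,s['ee_pos'][:2],s['ee_pos'][2]+.026,.022))
im,_=load('side');cv2.imwrite('pics/grasp.png',im[250:450,330:596,::-1].repeat(3,0).repeat(3,1))
print(go([.4845,.0385,.09],Ro.from_euler('xyz',[180,0,-13.5],degrees=True)))
E
```

```text
time: 5.22
ee_pos: [0.5465, -0.2759, 0.0315]
tcp_rot: [180.0, -0.0, -13.5]
contact_force: [-0.0, -0.1, 3.1]
gripper_width: 0.501
finger_force: 31.0
time: 5.85
ee_pos: [0.5456, -0.275, 0.1302]
tcp_rot: [-180.0, 0.1, -13.5]
contact_force: [0.1, -0.4, -2.1]
gripper_width: 0.5
finger_force: 31.1
[ 0.54561001 -0.27498368  0.13021778] [-1.79958687e+02  1.15748485e-01 -1.35226575e+01] [ 15.   40.7  15.   99.  -14.5  42.4 -66.3] [ 0.11508977 -0.40567729 -2.11693417]
top (array([ 0.54861001, -0.28298368]), np.float32(5.891657))
side (array([ 0.55361001, -0.28298368]), np.float32(12.659283))
(array([-132.2, -290.5,   40.3]), array([-0.001,  0.003, -0.   ]))
```

View pics/grasp.png

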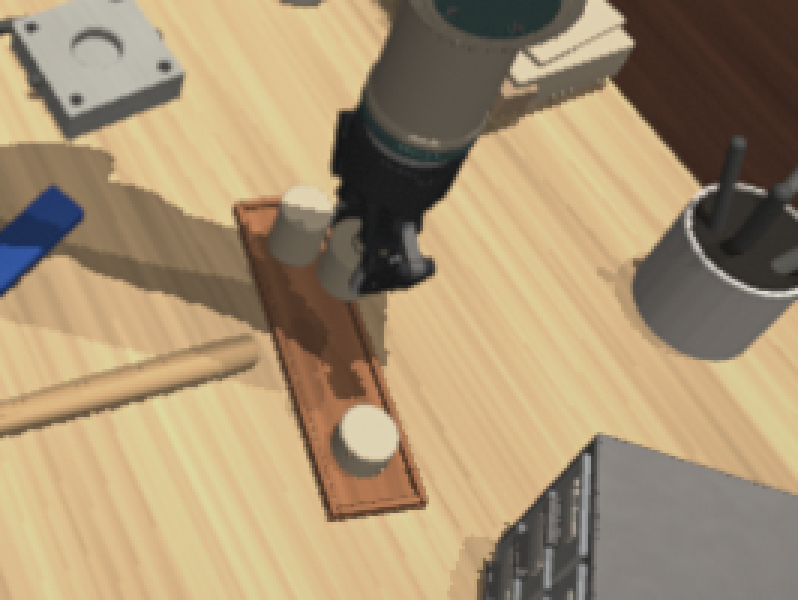

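The core is held between the fingers (crop ~(345,260)) and is clear of the tray. While moving to the bore, I refine its position.

```bash
python3 -m creep '[[0.3,-20,-40,-5,0,0,0],[0.3,-45,-95,-5,0,0,0],[0.3,-70,-150,-5,0,0,0],[0.3,-95,-205,-5,0,0,0],[0.3,-115,-250,0,0,0,0],[0.3,-128,-280,15,0,0,0],[0.3,-132,-290.5,30,0,0,0],[0.3,-132,-290.5,35,0,0,0],[0.3,-132,-290.5,35,0,0,0],[0.3,-132,-290.5,35,0,0,0]]'
python3 - <<'E'
from h import *
s=ctrl.read_state();print(s['ee_pos'],s['tcp_rot'],s['joints'].round(1),s['contact_force'])
# first pictures are gone for 'top'/'side'(npz overwritten with held-core pics; bore still visible)
for n in('top','side'):
    im=cv2.imread(f'pics/{n}0.png')[:,:,::-1].copy()
    for r in(.0225,.0235,.0245,.0255): print(n,r,discfit(n,im,(.4845,.0385),.040,r,6))
    im,d=snap(n)
im,_=load('side');cv2.imwrite('pics/over.png',im[180:330,270:470,::-1].repeat(4,0).repeat(4,1))
E
```

```text
time: 7.2
ee_pos: [0.4866, 0.0359, 0.0966]
tcp_rot: [180.0, -0.1, -13.7]
contact_force: [0.1, -0.1, -1.4]
gripper_width: 0.501
finger_force: 31.2
[0.48660612 0.03590155 0.09657566] [ 1.79972042e+02 -5.58194610e-02 -1.36900198e+01] [-17.5  36.3  14.8 119.6 -19.8  26.3 -91.3] [ 0.06270553 -0.06767926 -1.36833037]
top 0.0225 (array([0.483 , 0.0425]), np.float32(10.244269))
top 0.0235 (array([0.4875, 0.0375]), np.float32(6.8755713))
top 0.0245 (array([0.486 , 0.0395]), np.float32(9.2935705))
top 0.0255 (array([0.4855, 0.0405]), np.float32(13.614382))
side 0.0225 (array([0.4845, 0.0395]), np.float32(19.565527))
side 0.0235 (array([0.4835, 0.0385]), np.float32(21.081541))
side 0.0245 (array([0.483 , 0.0375]), np.float32(22.41556))
side 0.0255 (array([0.483, 0.037]), np.float32(22.862339))
```

View pics/over.png

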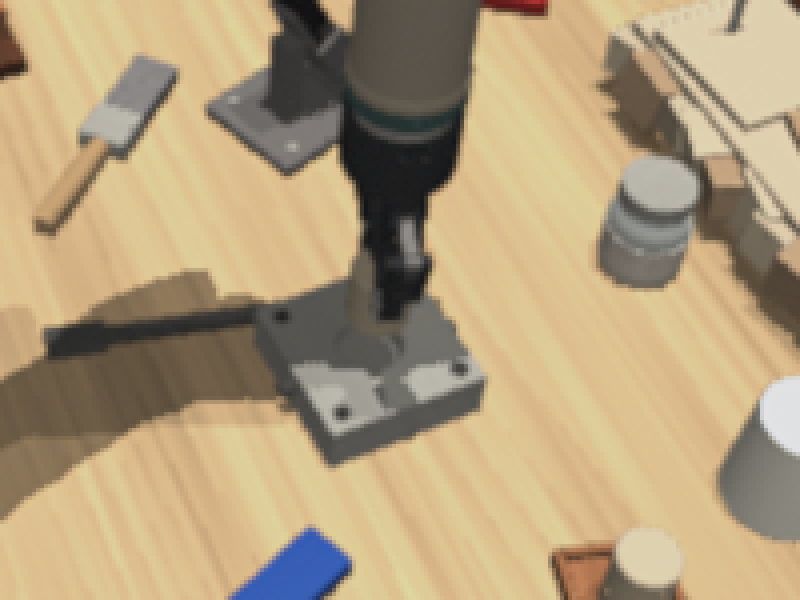

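The core hangs over the bore, whose mouth is visible at crop (370,345). One more estimate, from the block's square outline:

```bash
python3 - <<'E'
from h import *
t=np.linspace(-.055,.055,40); 
for n in('top','side'):
    im=cv2.imread(f'pics/{n}0.png')[:,:,::-1].copy().astype(np.float32)
    im=cv2.GaussianBlur(im,(0,0),.6)
    def s(P):
        q=proj(n,np.c_[P,np.full(len(P),.04)]).astype(np.float32); return cv2.remap(im,q[None,:,0],q[None,:,1],cv2.INTER_LINEAR)[0]
    best=[]
    for yaw in np.radians(np.arange(0,9,1)):
        R=np.array([[np.cos(yaw),-np.sin(yaw)],[np.sin(yaw),np.cos(yaw)]])
        e=[]
        for ax in(0,1):
            vals={}
            for o in np.arange(-6,6.1,.5):
              sc=[]
              for sg in(1,-1):
                def ed(off):
                    L=np.c_[np.full(40,sg*(.06+off)),t]; L=L[:,::-1] if ax else L
                    sh=np.array([.4845,.0385])+R[:,ax]*o/1e3
                    return s(sh+L@R.T)
                sc.append(np.minimum(abs(ed(-.002)-ed(.002)).sum(1),60).mean())
              vals[o]=sum(sc)
            b=max(vals,key=vals.get); e.append((vals[b],b))
        best.append((e[0][0]+e[1][0],np.degrees(yaw),e[0][1],e[1][1],(np.array([.4845,.0385])+R@np.array([e[0][1],e[1][1]])/1e3).round(4)))
    print(n,sorted(best,key=lambda b:-b[0])[:2])
print(go([.4845,.0385,.065],Ro.from_euler('xyz',[180,0,-13.5],degrees=True)))
E
```

```text
top [(np.float32(177.66281), np.float64(4.0), np.float64(1.5), np.float64(1.5), array([0.4859, 0.0401])), (np.float32(176.71297), np.float64(5.0), np.float64(1.5), np.float64(1.5), array([0.4859, 0.0401]))]
side [(np.float32(186.73628), np.float64(4.0), np.float64(-1.0), np.float64(0.5), array([0.4835, 0.0389])), (np.float32(186.41507), np.float64(3.0000000000000004), np.float64(-1.0), np.float64(0.5), array([0.4835, 0.0389]))]
(array([-2.5, -1.4, 31.7]), array([-0.   , -0.001, -0.002]))
```

```bash
python3 -m creep '[[0.3,-2.5,-2.2,10,0,0,0],[0.3,-2.5,-2.2,20,0,0,0],[0.3,-2.5,-2.2,26,0,0,0],[0.3,-2.5,-2.2,29,0,0,0],[0.3,-2.5,-2.2,31,0,0,0],[0.3,-2.5,-2.2,33,0,0,0],[0.3,-2.5,-2.2,35,0,0,0],[0.3,-2.5,-2.2,35,0,0,0]]'; python3 -c "
from h import *
s=ctrl.read_state();print(s['ee_pos'],s['contact_force'],s['wrist_torque'])"
```

```text
time: 8.3
ee_pos: [0.4843, 0.0399, 0.0613]
tcp_rot: [180.0, -0.0, -13.6]
contact_force: [0.0, -2.1, -2.1]
gripper_width: 0.498
finger_force: 31.1
[0.48434766 0.03993404 0.06132477] [ 0.02399905 -2.06972143 -2.13966675] [-0.38729935 -0.08620816  0.03486522]
```

```bash
python3 -m creep '[[0.3,0,0.6,2,0,0,0],[0.3,0,0.6,4,0,0,0],[0.3,0,0.6,6,0,0,0],[0.3,0,0.6,8,0,0,0],[0.3,0,0.6,10,0,0,0],[0.3,0,0.6,11,0,0,0],[0.3,0,0.6,11,0,0,0]]'; python3 -c "
from h import *
s=ctrl.read_state();print(s['ee_pos'],s['contact_force'],s['wrist_torque'])"
```

```text
time: 9.18
ee_pos: [0.4841, 0.0397, 0.0502]
tcp_rot: [180.0, -0.0, -13.5]
contact_force: [1.6, -1.1, -0.5]
gripper_width: 0.503
finger_force: 31.2
[0.48407338 0.03968605 0.05023343] [ 1.64943093 -1.13383021 -0.48979813] [-0.30232296 -0.25387257 -0.01774464]
```

```bash
python3 -m creep '[[0.3,0,0,0.7,0,0,0],[0.3,0,0,0.7,0,0,0],[0.75,0,0,0.7,0,0,0],[0.75,0,0,0.7,0,0,0],[0.75,0,0,0.7,0,0,0],[0.75,0,0,0.7,0,0,0],[0.75,0,0,-20,0,0,0],[0.75,0,0,-60,0,0,0],[0.75,0,0,-120,0,0,0],[0.75,0,0,-170,0,0,0],[0.75,0,0,-170,0,0,0]]'; python3 - <<'E'
from h import *
s=ctrl.read_state();print(s['ee_pos'],s['joints'].round(1))
h=np.radians(21.3);sx=np.array([np.cos(h),np.sin(h),0]);pen=-.5*sx+np.array([0,0,.8660]);
sy=np.cross([0,0,1],sx)
org=np.array([.547,.3088,0]); foot=org+.03*sx+[0,0,.03]
print('foot',foot,'pt115',foot+.115*pen)
for sg in(1,-1):
    z=-pen;y=sg*sy;x=np.cross(y,z);R=Ro.from_matrix(np.c_[x,y,z])
    for L in(.19,.096): print(sg,L,foot+L*pen,R.as_euler('xyz',degrees=True).round(1),go(foot+L*pen,R))
E
```

```text
time: 10.55
ee_pos: [0.4865, 0.0399, 0.2239]
tcp_rot: [-179.8, -0.4, -13.5]
contact_force: [0.7, -1.1, 0.5]
gripper_width: 0.749
finger_force: 0.0
[0.48648378 0.03993349 0.22391128] [-24.3  24.6  22.9 113.5 -13.6  43.9 -97. ]
foot [0.57495074 0.31969754 0.03      ] pt115 [0.52137849 0.29881059 0.12959   ]
1 0.19 [0.48644007 0.28518867 0.19454   ] [-180.    30.  -158.7] (array([ -57.6, -238.3,   29.7]), array([ 0.649, -0.205,  2.463]))
1 0.096 [0.53022956 0.30226148 0.113136  ] [-180.    30.  -158.7] (array([ -19.6, -264.9,  111.5]), array([ 0.649, -0.205,  2.463]))
-1 0.19 [0.48644007 0.28518867 0.19454   ] [180.  -30.   21.3] (array([ -57.6, -238.3,   29.7]), array([ 0.158,  0.499, -0.594]))
-1 0.096 [0.53022956 0.30226148 0.113136  ] [180.  -30.   21.3] (array([ -19.6, -264.9,  111.5]), array([ 0.158,  0.499, -0.594]))
```

```bash
python3 -m creep '[[0.75,-10,-45,0,0.02,0.06,-0.08],[0.75,-20,-90,0,0.05,0.16,-0.2],[0.75,-30,-135,0,0.08,0.26,-0.32],[0.75,-45,-185,10,0.11,0.36,-0.44],[0.75,-55,-225,20,0.14,0.45,-0.54],[0.75,-57.6,-238.3,29.7,0.158,0.499,-0.594],[0.75,-57.6,-238.3,29.7,0.158,0.499,-0.594],[0.75,-57.6,-238.3,29.7,0.158,0.499,-0.594],[0.75,-57.6,-238.3,29.7,0.158,0.499,-0.594]]'; cat > stand.py <<'E'
from h import *
h=np.radians(21.3);sx=np.array([np.cos(h),np.sin(h),0]);pen=-.5*sx+np.array([0,0,.8660]);pen/=np.linalg.norm(pen)
sy=np.cross([0,0,1],sx); foot=np.array([.547,.3088,0])+.03*sx+[0,0,.03]
z=-pen;y=-sy;x=np.cross(y,z);R=Ro.from_matrix(np.c_[x,y,z])
E
python3 - <<'E'
from stand import *
s=ctrl.read_state();print(s['ee_pos'],s['joints'].round(1),s['contact_force'])
for L in(.19,.096): print(go(foot+L*pen,R))
for n in('top','side'):
    im,d=snap(n); print(n,'core',discfit(n,im,(.4845,.0393),.074,.022))
a,_=load('top');b,_=load('side')
r=lambda x:cv2.resize(x,(400,300),interpolation=cv2.INTER_CUBIC)
o=np.zeros((600,800,3),np.uint8)
o[:300,:400]=r(a[190:235,315:375]);o[:300,400:]=r(b[230:305,320:420])
o[300:,:400]=r(a[150:240,220:340]);o[300:,400:]=r(b[130:250,270:430])
cv2.imwrite('pics/seat.png',o[:,:,::-1])
E
```

```text
time: 11.68
ee_pos: [0.4913, 0.2926, 0.2195]
tcp_rot: [179.6, -26.7, 21.0]
contact_force: [0.6, -0.3, -0.5]
gripper_width: 0.75
finger_force: 0.0
[0.49125491 0.2926404  0.21952658] [-68.4  27.6  42.1 125.8 -63.   13.4 -43.4] [ 0.58149115 -0.32273209 -0.49568152]
(array([-17.6,   5.1,  19.2]), array([ 0.01 ,  0.058, -0.005]))
(array([-12.1,   4.1, 113. ]), array([ 0.01 ,  0.058, -0.005]))
top core (array([0.479 , 0.0473]), np.float32(13.482259))
side core (array([0.4845, 0.0398]), np.float32(20.173918))
```

View pics/seat.png

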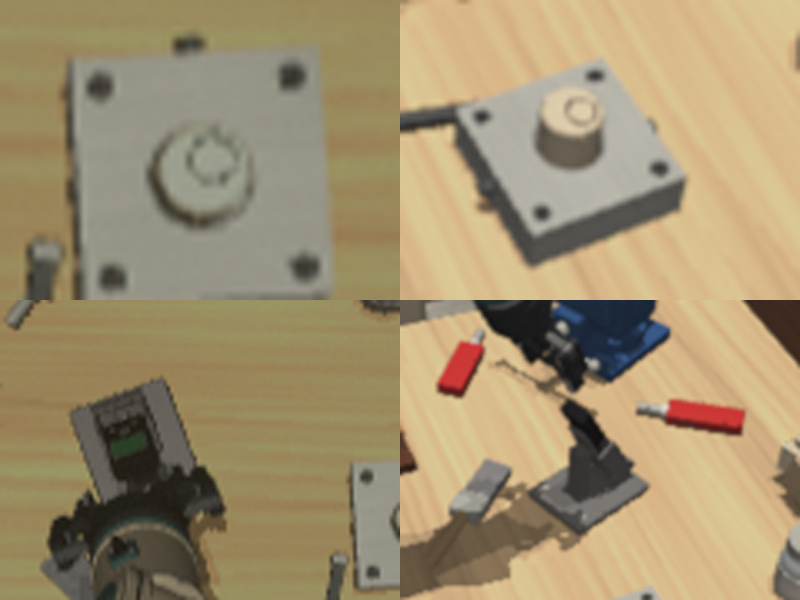

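The core is seated with the ring up (top crop (213,158), side crop (582,110)). The tester stands untouched ahead of the gripper. The wrist is at joint limits with a 30° tilt, so I'll grip with the tool tilted only 12° (the grasp across y leaves the pitch free).

```bash
cat >> stand.py <<'E'
g=foot+.115*pen
def tool(tilt):
    t=np.radians(tilt); z=np.sin(t)*sx-np.array([0,0,np.cos(t)]); return Ro.from_matrix(np.c_[np.cross(-sy,z),-sy,z])
def tcp(L,tilt): # grasp point L along pen
    R=tool(tilt); return foot+L*pen+.019*R.as_matrix()[:,2],R
E
python3 - <<'E'
from stand import *
for L in (.23,.20,.115):
  for t in(12,):print(L,t,tcp(L,t)[0].round(4),go(*tcp(L,t)))
E
```

```text
0.23 12 [0.4715 0.2794 0.2106] (array([-25.3,   4.9,  -2.2]), array([ 0.01 , -0.257, -0.006]))
0.2 12 [0.4855 0.2848 0.1846] (array([-23.5,   4.6,  27.8]), array([ 0.01 , -0.257, -0.006]))
0.115 12 [0.5251 0.3002 0.111 ] (array([-18.7,   3.7, 112.6]), array([ 0.01 , -0.257, -0.006]))
```

```bash
python3 -m creep '[[0.75,-10,2,-20,0,-0.12,0],[0.75,-20,4,-15,0.01,-0.2,0],[0.75,-25,5,-8,0.01,-0.257,-0.006],[0.75,-25,5,-2,0.01,-0.257,-0.006],[0.75,-25,5,-2,0.01,-0.257,-0.006],[0.75,-25,5,-2,0.01,-0.257,-0.006]]'; cat > p.py <<'E'
from stand import *
s=ctrl.read_state();print(s['ee_pos'],s['joints'].round(1),s['contact_force'].round(1))
for L in (.23,.20,.115): print(L,go(*tcp(L,12)))
E
python3 p.py
```

```text
time: 12.52
ee_pos: [0.4714, 0.28, 0.2107]
tcp_rot: [180.0, -12.0, 21.5]
contact_force: [0.5, -0.8, 0.1]
gripper_width: 0.754
finger_force: 0.0
[0.47138051 0.28003092 0.21073764] [-72.1  35.2  56.7 116.6 -48.3  39.3 -55. ] [ 0.5 -0.8  0.1]
0.23 (array([-0.2,  0.7,  0.1]), array([-0.001, -0.   ,  0.003]))
0.2 (array([ 9.1,  0.7, 28.6]), array([-0.001, -0.   ,  0.003]))
0.115 (array([ 35.4,   0.8, 109.5]), array([-0.001, -0.   ,  0.003]))
```

```bash
python3 -m creep '[[0.75,9,0.7,28.6,0,0,0],[0.75,20,0.7,60,0,0,0],[0.75,30,0.7,92,0,0,0],[0.75,35.4,0.8,109.5,0,0,0],[0.75,35.4,0.8,109.5,0,0,0]]' ; python3 p.py; python3 - <<'E'
from h import *
a,_=snap('top');b,_=snap('side')
r=lambda x:cv2.resize(x,(400,300),interpolation=cv2.INTER_CUBIC)
o=np.hstack([r(a[165:225,225:305]),r(b[150:225,310:410])]);cv2.imwrite('pics/tg.png',o[:,:,::-1])
E
```

```text
time: 13.15
ee_pos: [0.525, 0.3003, 0.1102]
tcp_rot: [180.0, -11.9, 21.5]
contact_force: [-0.2, 0.2, -0.2]
gripper_width: 0.746
finger_force: 0.0
[0.52502429 0.30031993 0.11023031] [-60.6  45.   43.1 112.9 -59.3  31.9 -46.8] [-0.2  0.2 -0.2]
0.23 (array([ -35.5,   -0. , -110.1]), array([0.   , 0.001, 0.003]))
0.2 (array([-26.2,   0. , -81.6]), array([0.   , 0.001, 0.003]))
0.115 (array([ 0.2,  0.1, -0.8]), array([0.   , 0.001, 0.003]))
```

View pics/tg.png

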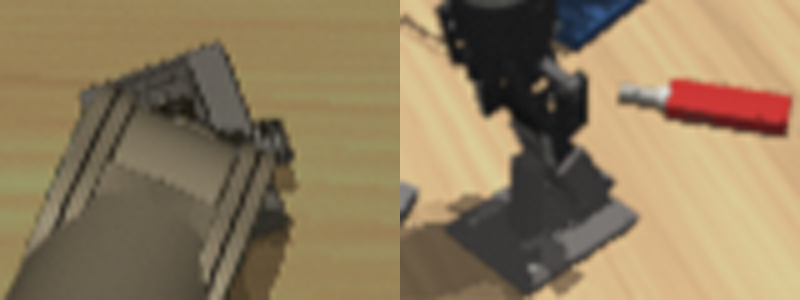

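The gripper straddles the tester head (right crop ~(545,130)), with no contact force. Close gently and watch the side force.

```bash
python3 -m creep '[[0.3,0,0,0,0,0,0],[0.3,0,0,0,0,0,0],[0.3,0,0,0,0,0,0],[0.3,0,0,0,0,0,0],[0.3,0,0,0,0,0,0],[0.3,0,0,0,0,0,0]]' 25; python3 p.py
```

```text
time: 14.0
ee_pos: [0.5258, 0.3009, 0.1113]
tcp_rot: [180.0, -12.1, 21.5]
contact_force: [0.0, 0.3, 4.6]
gripper_width: 0.467
finger_force: 28.9
[0.52577913 0.30090625 0.11125751] [-60.6  44.9  43.2 112.9 -59.3  31.9 -46.8] [0.  0.3 4.6]
0.23 (array([ -36.4,    0.2, -109.3]), array([-0.   , -0.001,  0.004]))
0.2 (array([-27.1,   0.2, -80.8]), array([-0.   , -0.001,  0.004]))
0.115 (array([-0.9,  0.4,  0.1]), array([-0.   , -0.001,  0.004]))
```

```bash
python3 -m creep '[[0.3,0,0,0,0,0,0],[0.3,0,0,0,0,0,0],[0.3,-2.5,0,-7.6,0,0,0],[0.3,-6.3,0,-19,0,0,0],[0.3,-12,0,-36,0,0,0],[0.3,-18,0,-54.6,0,0,0],[0.3,-24,0,-73,0,0,0],[0.3,-30,0,-91,0,0,0],[0.3,-36,0,-109,0,0,0],[0.3,-39,0,-119,0,0,0],[0.3,-39,0,-119,0,0,0]]' 60; python3 p.py
```

```text
time: 15.38
ee_pos: [0.4658, 0.2776, 0.2193]
tcp_rot: [180.0, -11.9, 21.5]
contact_force: [0.9, 0.3, -1.7]
gripper_width: 0.458
finger_force: 60.9
[0.46576532 0.2775942  0.21930291] [-72.8  33.8  57.1 116.8 -46.3  39.5 -56.6] [ 0.9  0.3 -1.7]
0.23 (array([4. , 0.5, 9.7]), array([-0.001,  0.001,  0.004]))
0.2 (array([13.3,  0.5, 38.3]), array([-0.001,  0.001,  0.004]))
0.115 (array([ 39.7,   0.7, 119.1]), array([-0.001,  0.001,  0.004]))
```

```bash
cat > ring.py <<'E'
from h import *
a=np.linspace(0,2*np.pi,90,endpoint=False);U=np.c_[np.cos(a),np.sin(a),0*a]
for n in('top','side'):
    im,_=load(n); g=cv2.cvtColor(im,cv2.COLOR_RGB2GRAY).astype(np.float32)
    def s(P):
        q=proj(n,P).astype(np.float32); return cv2.remap(g,q[None,:,0],q[None,:,1],cv2.INTER_CUBIC)[0]
    c0=np.array([.4845,.0395]);B=[]
    for dx in np.arange(-14,14.1,.5):
        for dy in np.arange(-14,14.1,.5):
            o=np.r_[c0+[dx/1e3,dy/1e3],.074]
            B.append(((s(o+U*.006)+s(o+U*.0145)-2*s(o+U*.0105)).mean(),*(c0+[dx/1e3,dy/1e3])))
    B=np.array(B);k=B[B[:,0]>B[:,0].max()*.93];print(n,'ring',B[B[:,0].argmax()].round(4),np.average(k[:,1:],axis=0).round(4))
    # core top: pale blob, brighter than its surroundings and warmer
    for r in (.021,.022,.023): print('  core',r,discfit(n,im,(.4845,.0395),.074,r,5))
    m=((im[...,0].astype(int)-im[...,2])>0)
    for x0 in(.4845,):
        q=proj(n,[[.4845,.0395,.074]])[0]; print('  px',q, im[int(q[1]),int(q[0])])
E
python3 ring.py
```

```text
top ring [5.53793e+01 4.90000e-01 3.85000e-02] [0.4898 0.0387]
  core 0.021 (array([0.4845, 0.0425]), np.float32(15.105349))
  core 0.022 (array([0.4875, 0.0405]), np.float32(12.232766))
  core 0.023 (array([0.4805, 0.0445]), np.float32(15.343998))
  px [346.08504729 215.12114232] [154 158 141]
side ring [5.83523e+01 4.89000e-01 3.75000e-02] [0.489  0.0373]
  core 0.021 (array([0.4845, 0.0395]), np.float32(20.978878))
  core 0.022 (array([0.4845, 0.0395]), np.float32(20.068686))
  core 0.023 (array([0.4855, 0.04  ]), np.float32(18.314314))
  px [362.96831473 257.16172314] [191 174 147]
```

```bash
cat >> stand.py <<'E'
spot=np.array([.4894,.0376,.074])
def press(h,off=(0,0)):
    R=tool(-18); return spot+[off[0],off[1],h+.115]+.019*R.as_matrix()[:,2],R
E
python3 - <<'E'
from stand import *
print(tcp(.24,12)[0],press(.03)[0],go(*press(.03)))
s=ctrl.read_state()
print(go(s['ee_pos']+[0,0,.07],tool(12)),go(np.r_[press(0)[0][:2],.29],tool(-18)))
E
```

```text
[0.46682581 0.27754139 0.21925977] [0.48392974 0.03546723 0.20092993] (array([-74.3, 231.9,   3.1]), array([ 0.   , -0.522,  0.004]))
(array([ 14.5,   0. , -68.5]), array([-0.001,  0.001,  0.004])) (array([-55.9, 231.9, -84. ]), array([ 0.   , -0.522,  0.004]))
```

```bash
python3 -m creep '[[0.3,7,0,-34,0,0,0],[0.3,14,0,-68,0,0,0],[0.3,5,30,-76,0,-0.03,0],[0.3,-5,65,-78,0,-0.12,0],[0.3,-20,110,-80,0,-0.25,0],[0.3,-35,155,-83,0,-0.38,0],[0.3,-50,200,-84,0,-0.48,0],[0.3,-56,228,-84,0,-0.522,0.004],[0.3,-61,232,-60,0,-0.522,0.004],[0.3,-68,232,-30,0,-0.522,0.004],[0.3,-74,232,-5,0,-0.522,0.004],[0.3,-74,232,3,0,-0.522,0.004],[0.3,-74,232,3,0,-0.522,0.004],[0.3,-74,232,3,0,-0.522,0.004]]'; python3 - <<'E'
from stand import *
s=ctrl.read_state();print(s['ee_pos'],s['tcp_rot'],s['joints'].round(1),s['contact_force'].round(1))
print(go(*press(.03)))
a,_=snap('top');b,_=snap('side')
for n in('top','side'): print(n,proj(n,[spot,spot+[0,0,.03],spot+[0,0,.18]]).round(1).tolist())
r=lambda x:cv2.resize(x,(400,600),interpolation=cv2.INTER_CUBIC)
o=np.hstack([r(a[170:260,315:375]),r(b[175:295,325:405])]);cv2.imwrite('pics/hover.png',o[:,:,::-1])
E
```

```text
time: 17.12
ee_pos: [0.4858, 0.0353, 0.2019]
tcp_rot: [179.9, 17.8, 21.3]
contact_force: [-0.5, -0.5, -1.5]
gripper_width: 0.458
finger_force: 61.0
[0.48582989 0.03532654 0.20189081] [179.9009842   17.82851291  21.27136345] [-41.3  45.7  55.5 100.6 -28.9  69.9 -44.3] [-0.5 -0.5 -1.5]
(array([-1.3, -0.8,  1.4]), array([ 0.002, -0.003, -0.   ]))
top [[346.7, 213.6], [347.6, 212.4], [352.5, 206.0]]
side [[364.9, 257.2], [365.8, 250.1], [371.1, 210.4]]
```

View pics/hover.png

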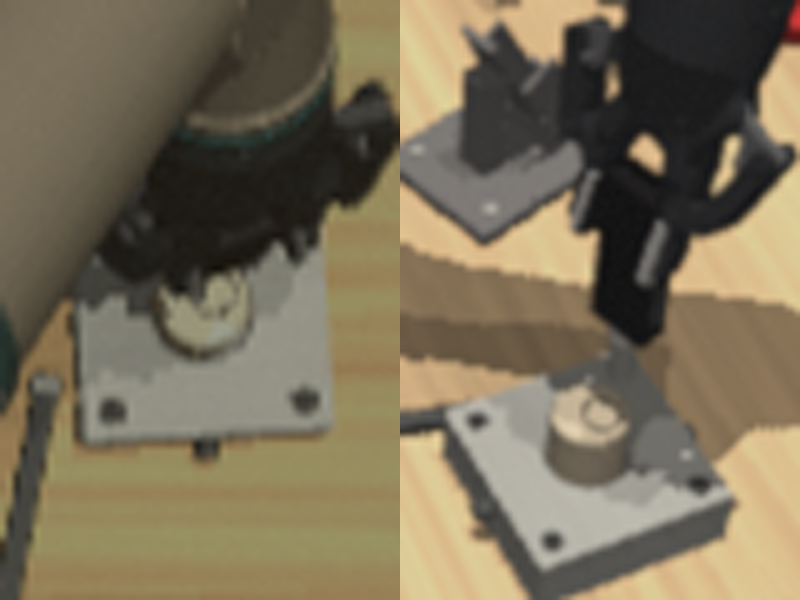

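The core and ring show clearly at side crop (590,405), and the barrel is at about (625,360), which looks off to the right of the predicted (604,375). I'll check the pen's pose with depth.

```bash
python3 - <<'E'
from stand import *
for n in('side','top'):
    im,d=load(n);W=cloud(n,d)
    m=(np.hypot(W[...,0]-.489,W[...,1]-.038)<.05)
    for z0 in np.arange(.085,.19,.01):
        P=W[m&(abs(W[...,2]-z0-.005)<.005)]
        if len(P)>2: print(n,z0.round(3),len(P),P.min(0)[:2].round(3),np.median(P,0)[:2].round(4),P.max(0)[:2].round(3))
b,_=load('side'); o=cv2.resize(b[220:275,335:400],(780,660)[:2],interpolation=cv2.INTER_CUBIC)[:600]
cv2.imwrite('pics/z.png',cv2.convertScaleAbs(o,alpha=1.6)[:,:,::-1])
E
```

```text
side 0.095 4 [0.492 0.035] [0.4953 0.0364] [0.501 0.042]
side 0.105 11 [0.491 0.034] [0.4934 0.0362] [0.501 0.043]
side 0.115 14 [0.491 0.033] [0.494  0.0367] [0.503 0.045]
side 0.125 9 [0.49  0.033] [0.4955 0.0351] [0.501 0.039]
side 0.135 9 [0.489 0.034] [0.4907 0.0365] [0.494 0.043]
side 0.145 37 [0.483 0.02 ] [0.4927 0.0293] [0.513 0.052]
side 0.155 41 [0.483 0.02 ] [0.4899 0.0337] [0.511 0.054]
side 0.165 41 [0.482 0.02 ] [0.492  0.0279] [0.513 0.057]
side 0.175 43 [0.482 0.018] [0.4916 0.0303] [0.51  0.055]
side 0.185 38 [0.482 0.02 ] [0.4904 0.0328] [0.51  0.052]
top 0.145 3 [0.489 0.026] [0.4907 0.035 ] [0.494 0.04 ]
top 0.165 4 [0.486 0.025] [0.4904 0.0349] [0.494 0.048]
```

View pics/z.png

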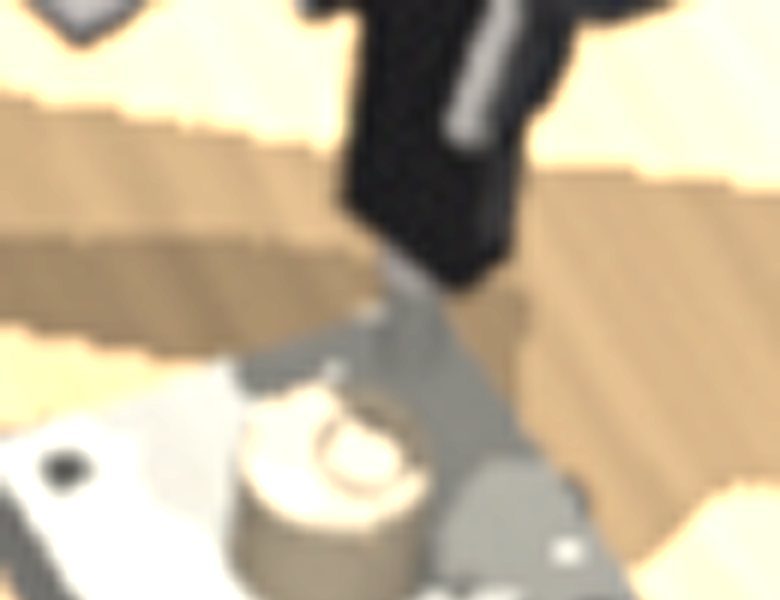

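```bash
python3 - <<'E'
from stand import *
s=ctrl.read_state()
print(go(s['ee_pos']+[-.0085,-.0047,-.008],tool(-18)))
print(cal('side')[2].round(2))
for p in([.4975,.042,.10],[.4913,.0375,.10]): print((proj('side',[p])-[335,220])*12)
E
```

```text
(array([-6.7,  1.3, 10.6]), array([ 0.001, -0.003, -0.   ]))
[[ 0.93 -0.36  0.02]
 [-0.25 -0.7  -0.67]
 [ 0.25  0.62 -0.74]]
[[392.95880653 349.70758474]]
[[376.23636465 371.22804301]]
```

```bash
python3 -m creep '[[0.3,-3,0.6,5,0,0,0],[0.3,-6.7,1.3,10.6,0,0,0],[0.3,-6.7,1.3,10.6,0,0,0],[0.3,-6.7,1.3,10.6,0,0,0],[0.3,-6.7,1.3,10.6,0,0,0]]'; cat > b.py <<'E'
from stand import *
s=ctrl.read_state();print(s['ee_pos'],s['tcp_rot'],s['contact_force'].round(1))
A=[]
for k in range(4):
    im,d=snap('side');A.append(cloud('side',d).reshape(-1,3))
W=np.concatenate(A);W=W[np.hypot(W[:,0]-.491,W[:,1]-.04)<.04]
for z0 in np.arange(.08,.13,.01):
    P=W[abs(W[:,2]-z0-.005)<.005]
    if len(P)>5:
        f=least_squares(lambda c:np.hypot(P[:,0]-c[0],P[:,1]-c[1])-.007,[.492,.042],loss='soft_l1',f_scale=.001).x
        print(z0.round(3),len(P),np.median(P,0)[:2].round(4),f.round(4))
P=W[(W[:,2]>.145)&(W[:,2]<.175)];print(np.percentile(P,[3,97],axis=0)[:,:2].round(4),W[(W[:,2]>.08)&(W[:,2]<.125)][:,2].min())
E
python3 b.py
python3 - <<'E'
from h import *
b,_=load('side'); o=cv2.resize(b[225:275,335:400],(780,600),interpolation=cv2.INTER_CUBIC)
cv2.imwrite('pics/z2.png',cv2.convertScaleAbs(o,alpha=1.6)[:,:,::-1])
E
```

```text
time: 17.85
ee_pos: [0.4769, 0.0308, 0.1932]
tcp_rot: [179.9, 17.9, 21.3]
contact_force: [-0.2, 1.0, -1.5]
gripper_width: 0.466
finger_force: 61.0
[0.47690484 0.03081533 0.19316631] [179.92649257  17.891211    21.28207886] [-0.2  1.  -1.5]
0.09 41 [0.4866 0.032 ] [0.4809 0.0306]
0.1 52 [0.4859 0.0318] [0.4853 0.0259]
0.11 43 [0.4848 0.0314] [0.4894 0.0366]
0.12 38 [0.4836 0.0311] [0.4793 0.0274]
[[0.4736 0.0158]
 [0.5008 0.0494]] 0.08003576162459795
```

View pics/z2.png

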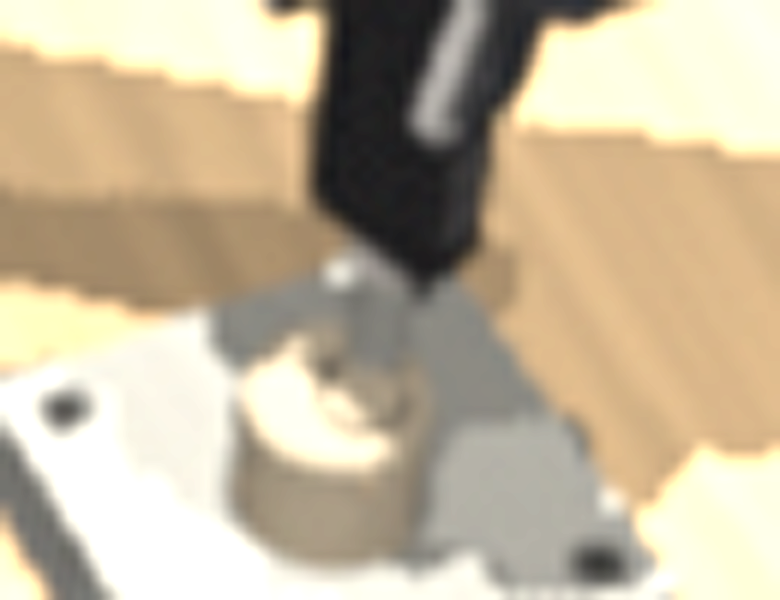

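The barrel foot now nearly covers the ring's far part (crop (375,350)); the slices suggest a slight lean. I'll measure the lean on the body faces.

```bash
cat > lean.py <<'E'
from stand import *
s=ctrl.read_state();A=[]
for k in range(3):
    im,d=snap('side');A.append(cloud('side',d)[im.max(2)<75])
W=np.concatenate(A);c=s['ee_pos'];W=W[(np.hypot(W[:,0]-.49,W[:,1]-.035)<.05)&(W[:,2]>.128)&(W[:,2]<.18)]
a=(W-spot)@sx;b=(W-spot)@sy;z=W[:,2]
print(len(W),np.percentile(a,[2,25,50,75,98]).round(4),np.percentile(b,[2,25,50,75,98]).round(4))
# two-plane robust fit: back face a = a0+k z ; side face b=b0+k2 z
m=(a<np.percentile(a,40))
for nm,v,w in(('back',a,b),('side',b,a)):
    best=None
    for t in np.radians(np.arange(-10,10.1,.5)):
        r=v-np.tan(t)*(z-.155)
        h,e=np.histogram(r,bins=np.arange(-.05,.05,.002)); h=np.convolve(h,[1,1],'same')
        i=h.argmax()
        if best is None or h[i]>best[0]: best=(h[i],np.degrees(t),e[i])
    r0=best; f=least_squares(lambda p:v-p[0]-p[1]*(z-.155),[best[2],np.tan(np.radians(best[1]))],loss='cauchy',f_scale=.001)
    print(nm,best,f.x[0].round(4),np.degrees(np.arctan(f.x[1])).round(2))
E
python3 lean.py
```

```text
495 [-0.0129 -0.0113 -0.0103 -0.0082  0.0052] [-0.0212 -0.019  -0.01    0.0019  0.0138]
back (np.int64(332), np.float64(-2.5), np.float64(-0.009999999999999967)) -0.0106 -0.46
side (np.int64(154), np.float64(-0.5), np.float64(-0.019999999999999976)) -0.0191 -0.39
```

```bash
python3 - <<'E'
from stand import *
s=ctrl.read_state();R0=Ro.from_euler('xyz',s['tcp_rot'],degrees=True)
ft=spot+[0,0,.018]; dR=R0*Ro.from_rotvec([0,-.03,0])*R0.inv()
p=ft+dR.apply(s['ee_pos']-ft)
print(go(p,dR*R0),go(p-[0,0,.01],dR*R0),(dR*R0).inv().apply([0,0,-1]))
E
```

```text
(array([ 2.8,  0. , -1.3]), array([-0.  , -0.03, -0.  ])) (array([ 5.8, -0. ,  8.2]), array([-0.  , -0.03, -0.  ])) [ 0.33585977 -0.0011078   0.94191135]
```

```bash
python3 -m creep '[[0.3,2.8,0,-1.3,0,-0.03,0],[0.3,2.8,0,-1.3,0,-0.03,0],[0.3,2.8,0,-1.3,0,-0.03,0],[0.3,3.7,0,1.5,0,-0.03,0],[0.3,4.3,0,3.5,0,-0.03,0],[0.3,4.9,0,5.4,0,-0.03,0],[0.3,5.2,0,6.3,0,-0.03,0],[0.3,5.2,0,6.3,0,-0.03,0]]' 80; python3 lean.py;python3 b.py
```

```text
time: 19.2
ee_pos: [0.4794, 0.0318, 0.1855]
tcp_rot: [179.9, 19.6, 21.3]
contact_force: [-0.6, -0.4, -2.8]
gripper_width: 0.459
finger_force: 80.4
570 [-0.0112 -0.0095 -0.0084 -0.0067  0.0058] [-0.0213 -0.0186 -0.0077  0.0032  0.0144]
back (np.int64(379), np.float64(1.0), np.float64(-0.007999999999999965)) -0.0087 1.32
side (np.int64(159), np.float64(0.0), np.float64(-0.019999999999999976)) -0.0191 -0.29
[0.47952795 0.03183782 0.18555996] [179.93196626  19.62028345  21.2703274 ] [ 0.1 -0.2 -2.3]
0.08 23 [0.4853 0.0313] [0.4891 0.0368]
0.09 59 [0.4856 0.0327] [0.482  0.0293]
0.1 42 [0.4855 0.0318] [0.4893 0.0372]
0.11 43 [0.4839 0.0318] [0.4879 0.037 ]
0.12 47 [0.4825 0.0309] [0.4876 0.0332]
[[0.4754 0.0157]
 [0.5015 0.0499]] 0.08010510128836522
```

```bash
python3 -m creep '[[0.3,0.34,0,0.94,0,0,0],[0.3,0.68,0,1.9,0,0,0],[0.3,1,0,2.8,0,0,0],[0.3,1.3,0,3.8,0,0,0],[0.3,1.3,0,3.8,0,0,0],[0.3,1.3,0,3.8,0,0,0]]';  python3 -m creep '[[0.3,0.34,0,0.94,0,0,0],[0.3,0.68,0,1.9,0,0,0],[0.3,1,0,2.8,0,0,0],[0.3,1,0,2.8,0,0,0],[0.3,1,0,2.8,0,0,0]]'
```

```text
time: 20.3
ee_pos: [0.4795, 0.0318, 0.1815]
tcp_rot: [179.9, 19.6, 21.3]
contact_force: [-0.3, 0.1, -1.1]
gripper_width: 0.454
finger_force: 80.4
time: 20.92
ee_pos: [0.4795, 0.0318, 0.1785]
tcp_rot: [179.9, 19.6, 21.3]
contact_force: [1.0, -0.3, -2.0]
gripper_width: 0.46
finger_force: 80.4
```

```bash
for i in 1; do python3 -m creep '[[0.3,0.34,0,0.94,0,0,0],[0.3,0.68,0,1.9,0,0,0],[0.3,1,0,2.8,0,0,0],[0.3,1,0,2.8,0,0,0],[0.3,1,0,2.8,0,0,0]]'; done; python3 b.py | tail -6
```

```text
time: 21.55
ee_pos: [0.4795, 0.0318, 0.1757]
tcp_rot: [179.9, 19.6, 21.3]
contact_force: [-0.6, 0.6, 2.1]
gripper_width: 0.459
finger_force: 80.6
0.09 54 [0.4861 0.0325] [0.4846 0.0266]
0.1 36 [0.4854 0.0316] [0.489  0.0366]
0.11 58 [0.4816 0.0331] [0.4876 0.0335]
0.12 148 [0.484  0.0253] [0.4883 0.028 ]
[[0.4755 0.0162]
 [0.5024 0.0503]] 0.08001338656403874
```

```bash
python3 -m creep '[[0.3,0.34,0,0.94,0,0,0],[0.3,0.34,0,0.94,0,0,0],[0.3,0.34,0,0.94,0,0,0]]';python3 -m creep '[[0.3,0.34,0,0.94,0,0,0],[0.3,0.34,0,0.94,0,0,0],[0.3,0.34,0,0.94,0,0,0]]'; python3 -m creep '[[0.3,0.34,0,0.94,0,0,0],[0.3,0.34,0,0.94,0,0,0],[0.3,0.34,0,0.94,0,0,0]]'
```

```text
time: 22.12
ee_pos: [0.4795, 0.0318, 0.1746]
tcp_rot: [179.9, 19.6, 21.3]
contact_force: [-0.5, -0.7, 2.9]
gripper_width: 0.455
finger_force: 80.6
time: 22.5
ee_pos: [0.4795, 0.0317, 0.1736]
tcp_rot: [179.9, 19.6, 21.3]
contact_force: [-0.5, -0.0, 3.5]
gripper_width: 0.455
finger_force: 80.6
time: 22.88
ee_pos: [0.4795, 0.0317, 0.1726]
tcp_rot: [179.9, 19.6, 21.3]
contact_force: [-0.2, -1.0, 3.3]
gripper_width: 0.459
finger_force: 80.7
```

```bash
python3 - <<'E'
from h import *
f=[]
for k in range(8): ctrl.snapshot('side');f.append(ctrl.read_state()['contact_force'])
print(np.mean(f,0).round(2),np.std(f,0).round(2))
E
python3 lean.py
```

```text
[-0.41 -0.74  4.31] [0.38 0.49 0.42]
527 [-0.0115 -0.0093 -0.0083 -0.0067  0.0059] [-0.0212 -0.0171 -0.0048  0.0061  0.0195]
back (np.int64(368), np.float64(1.0), np.float64(-0.007999999999999965)) -0.0085 1.18
side (np.int64(120), np.float64(-3.5), np.float64(-0.019999999999999976)) -0.0068 28.33
```

```bash
python3 -c "
from station import ctrl
print(ctrl.hand_in())"
```

```text
the job is handed in; nothing more can be done
None
```

I seated the ringed core in the bore ring face up and let go of it, then handed the job in while holding the tester upright on the ring at about 6 N (barrel roughly 5–6 mm in). The verdict was not shown; by depth readings the foot is about 1 mm from the ring's centre, but I did not check that in a final picture.

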